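# Scrub the wash pot and work the gummed drain stopper free

### The arm

A 7-joint arm with a two-finger parallel gripper is mounted at the origin on the work surface. World frame = base frame: x ahead of the robot, y to its left, z up, the work surface at z = 0. Lengths are in m, angles in rad, forces in N, time in s.
With the tool pointing down it reaches from about 0.425 to 0.825 m from the base axis. Payload 3.6 kg.
Tool frame: the origin (TCP) lies on the mounting face of the last link; the fingertips stand 186 mm ahead of it and the grasp point (between the pads) lies 167 mm ahead of it (ctrl.tcp_to_tips is the distance from the TCP to the fingertips, in m); z points along the fingers, y is the line along which they close (so a half turn about z gives the same grasp; the last joint's range is limited). The gripper opens to 93 mm and grips with 3 to 60 N. Pads are 15 mm wide; open, the fingers measure 128 mm over their backs; the gripper's body (75 mm by 188 mm) begins 65 mm behind the grasp point.
Start: joints at [1.294, 0.615, -0.013, 1.423, 0.008, 1.103, -0.04], TCP at [0.161, -0.63, 0.405] pointing down, gripper open.
Joint ranges: [-3.12, 3.12], [-0.3, 2.06], [-1.34, 1.32], [0.26, 2.42], [-1.36, 4.5], [0.01, 1.98], [-2.84, 2.84]. Speed limits (rad/s): [2.79, 2.79, 3.14, 3.14, 3.14, 3.14, 3.14].

### API

Orientations are given as a unit quaternion [x, y, z, w].
In Python, from workcell import ctrl gives the robot as it stands.
- The arm moves only by the tool send_rows, never from a script. Its argument "steps" is a list that holds one entry, the list of rows, each a list of 5 numbers: the closure, from 0 (fully open) to 1 (shut), then the shift along the world's x, y, z in m, then the turn about the world's z in rad. A call has 1 to 20 rows; each row is the pose to reach, as a shift and turn from the pose commanded when the call began; what a row does not reach only later rows make up. A row lasts 1/12 s, in which the tool goes at most 41.7 mm and 7.16 degrees, less where a joint would pass 70% of its speed; a pose out of reach is approached as far as the arm can. A call with a gripper value outside its range is refused whole. The fingers move at their own pace and stop on an object; "squeeze" is the grip in N (left out, the last holds). Time passes only in rows, so rows that repeat a pose let the fingers close. It gives the time, the measured TCP pose, the force, the opening and the grip force at its end, in the units of the state.
- ctrl.observe(): the state, without advancing time (a new reading comes with each control period).
- ctrl.get_image(name): name is "side" or "top" or "wrist"; returns (picture, depth): 420x560x3 uint8, red, green, blue; 420x560 float32, m along the optical axis (not along the pixel's ray), 0 where there is no reading.
- ctrl.get_calibration(name): a dict with "vfov" (degrees; the focal length in pixels is half the picture's height over the tangent of half this angle, whatever the lens; pixels are square), "cx", "cy" (the principal point, pixels), "R" (3x3) and "t" (3): a world point X has camera coordinates R X + t; the wrist camera has in their place "mount" (4x4, takes a point from camera to tool coordinates, whose origin is the TCP and whose axes are the flange's). Camera axes: x right, y down, z forward; pixel columns grow to the right and rows downward; lengths in m; the calibration is good to about 2 mm. The wrist camera is an equidistant fisheye: a pixel r from the principal point sees the ray r / f radians off the axis. A picture is of the moment at which its call begins: read the wrist's pose just before it. get_calibration takes no time and is no camera call.
- ctrl.sign_off(): hands the job in; it is judged then, once.
The state is a dict: "time_s": time; "qpos": joint angles; "dq": joint speeds; "effort": joint torques, N m; "eef_pos": TCP position; "eef_rot": TCP orientation; "contact_force": force on the tool from outside, world axes, zero at the start; "wrist_torque": the same for the moment, N m; "finger_gap": finger opening in m; "grasp_force": force on a finger pad.
Only numpy, scipy, OpenCV 4.12 (cv2) and the standard library are available. Lean on these libraries where they do the work, as an engineer would, in place of code of your own. Each camera call takes 0.05 s, during which the arm holds its last target. There are 200 camera calls.

### The job

Clean up the brush-washing corner: grip the brush that stands in the steel wash pot, scrub up and down with it three full strokes (a good four centimetres each, down to the bottom again) without taking it out of the pot, and let it go standing in the pot. Then grip the handle of the stopper that is stuck in the little grey drain sump and, while it is still down in its seat, rock it to both sides until both steel clips are pushed well back; only then lift it out and hold it upright and still, just clear above the sump (a few centimetres at most). The program finishes while still holding the stopper there; leave the other things where they are.

Things in the scene. Friction and masses are not known exactly. Their poses are not given: they have to be found in the camera images.
- pot: Fixed round steel wash pot, open at the top, 90 mm across outside at the rim and 72 mm at the bottom, walls 4 mm, 120 mm tall. Origin at the centre of its underside, z up; its inner floor is about 5 mm above the origin.
- brush_center (a point): Pot brush standing upright and loose in the wash pot, 230 mm tall: stiff dark bristle head 44 mm across, 50 mm tall, flat underneath; steel collar; straight round wooden handle 16 mm across from 80 to 230 mm up. 120 g. The point lies on its axis half-way up (115 mm above its underside); z runs up the handle.
- brush: The same brush as a whole; origin at the centre of its underside.
- sump: Fixed grey plastic drain sump: flange 120 x 130 x 4 mm with an open-topped well on it, 56 mm (x) by 62 mm (y) outside, rim 54 mm up, inner floor 4 mm up; white pipe stub on its +x side. Two upright steel clips face each other along its y inside the well, tops 66 mm up. Heights from the origin: centre of the underside, z up. The stopper rocks towards the sump's +y and -y.
- stopper_center (a point): Centre of the drain stopper, 61 mm above its underside; z up, x and y as the sump's. 122 mm tall, 130 g: round rubber foot (bar 24 mm thick, 40 mm long in x), white flat shank 14 mm thick (y), 34 mm wide, and a wooden handle 16 mm thick (y), 40 mm wide (x), from 68 to 122 mm up. Seated, this point is 65 mm above the sump's origin, and it rocks about the foot's axis, 49 mm below this point.
- stopper: The same stopper; origin at the centre of its underside. Seated, the clips' lower edges overhang its foot by 3.5 mm on each side, so a straight pull jams it. Leaning it 8 to 12 degrees to a side pushes that side's clip back enough (about 10 N sideways at the handle); at about 13 degrees the clip reaches its stop.
- clip_left (a joint): How far the steel clip on the sump's +y side has been pushed outward (m): 0 to 0.010. It is a plate 40 mm wide, 6 mm thick and 40 mm tall, at 0 its inner face is 8.5 mm from the sump's middle plane. It slides stiffly (15 N) and stays where it is pushed. The foot passes it from 0.0035; 0.004 or more is well back.
- clip_right (a joint): The same for the clip on the sump's -y side, positive outward.
- paint_tub: Bystander, to be left alone: white jar with a white lid, 68 mm across, 85 mm tall. Origin at the centre of its underside.
- squeeze_bottle: Bystander, to be left alone: slim white bottle, 44 mm across, 130 mm tall. Origin at the centre of its underside.
- tin: Bystander, to be left alone: plain metal can, 84 mm across, 100 mm tall. Origin at the centre of its underside.
- brush_cup: Bystander, to be left alone: black plastic cup, 84 mm across the rim, 100 mm tall, with three thin leaning paintbrushes reaching 200 mm; not the wash pot. Origin at the centre of its underside.
- tape_roll: Bystander, to be left alone: paper tape roll lying flat, 90 mm across, 25 mm tall. Origin at the centre of its underside.
- palette_knife: Bystander, to be left alone: palette knife 200 mm long lying on the table, handle towards its own -x. Origin at the middle of its underside.
- sketch_block: Bystander, to be left alone: paper block 150 x 210 x 20 mm. Origin at the centre of its underside.

How it is judged:
On the way, in this order (a step that is already met when the one before it is completed fails the run):
1. first stroke up: the gripped brush is raised at least 30 mm inside the pot (z of brush_center in the frame of pot above 0.15 m and contact force between the fingers and brush above 0.5 N and horizontal distance between brush_center and pot below 0.035 m), for 0.05 s.
2. first stroke down: the gripped brush is back within about 12 mm of the pot's floor (z of brush_center in the frame of pot below 0.132 m and contact force between the fingers and brush above 0.5 N and horizontal distance between brush_center and pot below 0.035 m), for 0.05 s.
3. second stroke up: the gripped brush is raised at least 30 mm inside the pot (all of step 1), for 0.05 s.
4. second stroke down: the gripped brush is back within about 12 mm of the pot's floor (all of step 2), for 0.05 s.
5. third stroke up: the gripped brush is raised at least 30 mm inside the pot (all of step 3), for 0.05 s.
6. third stroke down: the gripped brush is back within about 12 mm of the pot's floor (all of step 4), for 0.05 s.
7. the brush is let go and stands in the pot (z of brush_center in the frame of pot below 0.128 m and angle between brush_center's own z axis and vertical below 0.25 rad and contact force between the fingers and brush below 0.1 N and horizontal distance between brush_center and pot below 0.035 m), for 0.2 s.
8. both clips have been pushed back at least 4 mm by rocking, with the stopper still down in the sump (value of joint each of clip_left, clip_right above 0.004 m and z of stopper_center in the frame of sump below 0.073 m), for 0.05 s.
At the end, for the whole second after the job is handed in: The stopper is held in the fingers, still (under 30 mm/s), upright within 15 degrees, over the sump within 40 mm sideways, its underside 3 to 63 mm above the tops of the clips and not touching the sump; the brush stands released in the pot, within 14 degrees of upright (all of step 7 and z of stopper_center in the frame of sump between 0.13 and 0.19 m and horizontal distance between stopper_center and sump below 0.04 m and angle between stopper_center's own z axis and vertical below 0.26 rad and linear speed of stopper below 0.03 m/s and contact force between the fingers and stopper above 1 N and contact force between stopper and sump below 0.1 N); the arm keeps its last pose, push and grip.
It fails at once if the brush is taken out of the pot (its underside above the rim) (z of brush_center in the frame of pot above 0.235 m).
It fails at once if another thing on the table is moved more than 30 mm (distance of any of paint_tub, squeeze_bottle, tin, brush_cup, tape_roll, palette_knife, sketch_block from where it was at the start of the episode above 0.03 m).
It also fails if it takes over 51 s, if anything falls off the work surface, if the arm or the gripper's body presses on something with over 40 N, if the wrist force passes 120 N, or if a joint passes its speed limit or range.

## Working session

There is one attempt and no reset: what is moved stays moved. The work goes in short steps, Python scripts to look and compute and a tool call to move; the robot and the scene stay as the last step left them, time stands still between calls to the robot, and variables do not carry over. Pictures are saved under pics/ and viewed, at most 10 in all, crops included, and the job is handed in when it is done.

Besides the shell and the picture viewer there is one more tool, called after "Call:" as a command line: name --argument value ..., lists and objects as JSON in quotes. send_rows: Moves the arm, as the interface text tells. Its arguments: {"type":"object","properties":{"steps":{"type":"array"},"squeeze":{"type":"number"}},"required":["steps"]}

```bash
mkdir -p pics; ls
python3 - <<'E'
from workcell import ctrl
import cv2,numpy as np
s=ctrl.observe();print({k:np.round(v,3) for k,v in s.items()})
for n in("side","top"):
    p,d=ctrl.get_image(n);cv2.imwrite(f"pics/{n}0.png",p[:,:,::-1]);np.savez(f"{n}0.npz",p=p,d=d)
    c=ctrl.get_calibration(n);print(n,c)
print(ctrl.get_calibration("wrist"))
E
```

```text
pics
{'time_s': np.float64(0.0), 'qpos': array([ 1.294,  0.616, -0.013,  1.425,  0.008,  1.103, -0.04 ]), 'dq': array([ 0.   ,  0.003, -0.   ,  0.003, -0.   ,  0.   , -0.   ]), 'effort': array([ 0.0000e+00, -4.5894e+01,  2.0900e-01, -1.6575e+01, -6.1000e-02,
        2.0000e-02,  0.0000e+00]), 'eef_pos': array([ 0.161, -0.63 ,  0.404]), 'eef_rot': array([ 0.992,  0.125, -0.   , -0.001]), 'contact_force': array([-0.552,  1.42 , -0.526]), 'wrist_torque': array([ 0.01 , -0.039, -0.021]), 'grasp_force': np.float64(0.0), 'finger_gap': np.float64(0.093)}
side {'vfov': 42.64243997787836, 'cx': 278.9062782310444, 'cy': 203.09929286630387, 'R': array([[-9.88383809e-01, -1.51978011e-01, -3.60895118e-04],
       [-8.17762550e-02,  5.33827664e-01, -8.41629770e-01],
       [ 1.28101874e-01, -8.31823725e-01, -5.40054812e-01]]), 't': array([0.52472612, 0.16352415, 1.64574449])}
top {'vfov': 55.11984364165339, 'cx': 275.4617064814977, 'cy': 213.7458549973503, 'R': array([[ 0.02660167, -0.99963115, -0.00546962],
       [-0.99632336, -0.0260671 , -0.08161048],
       [ 0.0814378 ,  0.00762049, -0.99664929]]), 't': array([-0.04765649,  0.53375085,  1.09679294])}
{'vfov': 65.70646984690485, 'cx': 279.29904295833785, 'cy': 210.6645947543023, 'mount': array([[ 8.68692974e-04, -9.70015543e-01, -2.43041337e-01,
         6.71069372e-02],
       [ 9.99999516e-01,  9.54733529e-04, -2.36230633e-04,
         3.81773997e-04],
       [ 4.61187099e-04, -2.43041015e-01,  9.70015903e-01,
         2.07832857e-02],
       [ 0.00000000e+00,  0.00000000e+00,  0.00000000e+00,
         1.00000000e+00]])}
```

View pics/side0.png

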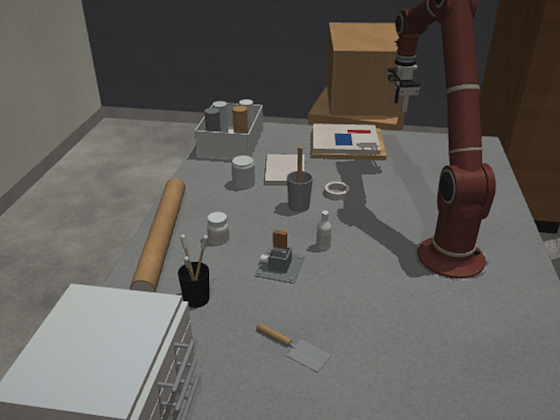

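View pics/top0.png

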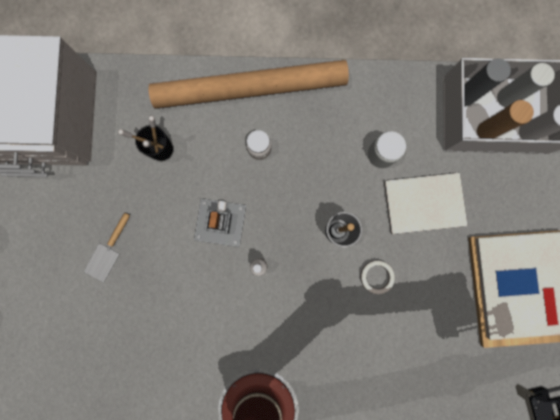

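The side view shows the pot with the brush at about (300,185), the sump with the stopper at (280,258), the bottle at (324,232) and the cup at (195,285). In the top view the pot is at (344,229), the sump at (220,220) with its stub up at (222,206), and the bottle at (258,268).

```bash
cat > h.py <<'E'
import numpy as np,cv2
from workcell import ctrl
def cloud(n,d,c=None):
    c=c or ctrl.get_calibration(n);f=210/np.tan(np.radians(c["vfov"]/2))
    v,u=np.mgrid[:420,:560]
    X=np.stack([(u-c["cx"])/f*d,(v-c["cy"])/f*d,d],-1)
    return (X-c["t"])@c["R"]      # R^T (X-t)
def wood(p):
    h=cv2.cvtColor(p,cv2.COLOR_RGB2HSV);return (h[...,0]>3)&(h[...,0]<25)&(h[...,1]>90)&(h[...,2]>50)
E
python3 - <<'E'
from h import *
for n,bp,sp in(("top",(344,229),(220,222)),("side",(300,185),(281,258))):
    z=np.load(n+"0.npz");P=cloud(n,z["d"]);w=wood(z["p"])
    v,u=np.mgrid[:420,:560]
    for nm,(a,b) in(("brush/pot",bp),("sump",sp)):
        m=(abs(u-a)<30)&(abs(v-b)<42)&(z["d"]>0)
        Q=P[m&w];print(n,nm,"wood n",len(Q),"mean",Q.mean(0).round(3),"min",Q.min(0).round(3),"max",Q.max(0).round(3))
        top=Q[Q[:,2]>Q[:,2].max()-.012];print(" top",top.mean(0).round(4),len(top), cv2.minAreaRect(top[:,:2].astype(np.float32)))
        if nm=="sump":
            ok=cv2.erode((m&(P[...,2]>.002)&(P[...,2]<.008)).astype(np.uint8),None)>0
            print(" flange",cv2.minAreaRect(P[ok][:,:2].astype(np.float32)))
            R=P[m&~w&(P[...,2]>.045)&(P[...,2]<.072)];print(" well",cv2.minAreaRect(R[:,:2].astype(np.float32)),len(R))
        else:
            R=P[m&~w&(P[...,2]>.108)&(P[...,2]<.126)];print(" rim",cv2.minEnclosingCircle(R[:,:2].astype(np.float32)),len(R))
z=np.load("top0.npz")["p"]
cv2.imwrite("pics/crop.png",cv2.resize(z[175:290,185:375,::-1],None,fx=4.2,fy=4.2,interpolation=cv2.INTER_CUBIC))
E
```

```text
top brush/pot wood n 70 mean [ 0.493 -0.205  0.197] min [ 0.487 -0.244  0.02 ] max [ 0.509 -0.196  0.238]
 top [ 0.4935 -0.203   0.2342] 40 ((0.4942319989204407, -0.20327319204807281), (0.013498728163540363, 0.013717623427510262), 2.5938310623168945)
 rim ((0.493155837059021, -0.20838743448257446), 0.044765930622816086) 223
top sump wood n 140 mean [0.508 0.123 0.116] min [0.489 0.113 0.021] max [0.529 0.152 0.131]
 top [0.5083 0.1228 0.1261] 102 ((0.5083917379379272, 0.12313227355480194), (0.015766920521855354, 0.03849298506975174), 82.59072875976562)
 flange ((0.5083507299423218, 0.12248559296131134), (0.12375080585479736, 0.11199279129505157), 84.39965057373047)
 well ((0.5088187456130981, 0.12316794693470001), (0.062389351427555084, 0.055584538727998734), 83.28781127929688) 226
side brush/pot wood n 225 mean [ 0.476 -0.364  0.107] min [ 0.415 -0.669 -0.001] max [ 0.499 -0.186  0.237]
 top [ 0.494  -0.1992  0.2304] 17 ((0.4937017261981964, -0.19979184865951538), (0.009822082705795765, 0.020575063303112984), 7.637910842895508)
 rim ((0.4501924514770508, -0.11335587501525879), 0.1508369743824005) 207
side sump wood n 220 mean [0.508 0.129 0.104] min [ 0.49  -0.062 -0.003] max [0.547 0.14  0.13 ]
 top [0.5087 0.1284 0.1244] 67 ((0.5086521506309509, 0.12764909863471985), (0.022048572078347206, 0.03786681219935417), 76.74569702148438)
 flange ((0.49916404485702515, 0.15465818345546722), (0.09247289597988129, 0.0624474473297596), 8.945728302001953)
 well ((0.5106264352798462, 0.12625116109848022), (0.07067152112722397, 0.05823720991611481), 83.02115631103516) 251
```

View pics/crop.png

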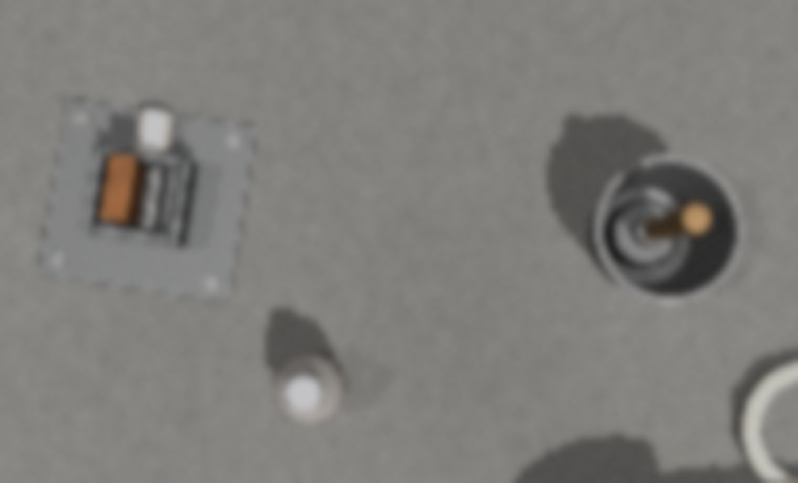

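The crop shows the brush handle's tip at (697,218), inside the pot rim centred near (668,228). The stopper handle at (120,190) sits in the sump's well, with the stub at +x, so the yaw is about -7°. I'll move over the brush first.

Call:
send_rows --steps '[[[0,0.02,0.03,0.03,0],[0,0.05,0.06,0.055,0],[0,0.333,0.429,0.055,0],[0,0.333,0.429,0.055,0],[0,0.333,0.429,0.055,0],[0,0.333,0.429,0.055,0],[0,0.333,0.429,0.055,0],[0,0.333,0.429,0.055,0],[0,0.333,0.429,0.055,0],[0,0.333,0.429,0.055,0],[0,0.333,0.429,0.055,0],[0,0.333,0.429,0.055,0],[0,0.333,0.429,0.055,0],[0,0.333,0.429,0.055,0],[0,0.333,0.429,0.055,0],[0,0.333,0.429,0.055,0],[0,0.333,0.429,0.055,0],[0,0.333,0.429,0.055,0]]]'

```text
time_s: 1.6
eef_pos: [0.4926, -0.2027, 0.4595]
eef_rot: [0.992, 0.123, -0.001, 0.0]
contact_force: [-0.1, 0.8, -0.3]
finger_gap: 0.0933
grasp_force: 0.0
```

Run:
```python
from h import *
s=ctrl.observe();print(s["time_s"],s["eef_pos"].round(4),s["eef_rot"].round(4),s["qpos"].round(2))
p,d=ctrl.get_image("wrist");cv2.imwrite("pics/w1.png",p[:,:,::-1])
```

```text
1.6 [ 0.4926 -0.2027  0.4595] [ 9.924e-01  1.227e-01 -7.000e-04  4.000e-04] [ 0.44  0.38 -0.13  1.68  0.06  1.09 -1.03]
```

View pics/w1.png

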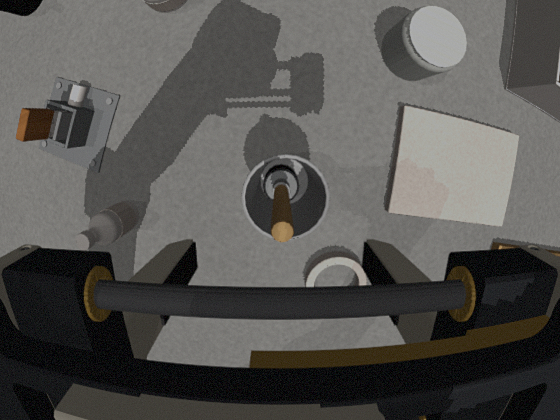

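The wrist view shows the handle tip at (282,232), centred between the fingers at the left and right. I'll descend and close.

Call:
send_rows --steps '[[[0,0,0,-0.03,0],[0,0,0,-0.06,0],[0,0,0,-0.092,0],[0,0,0,-0.092,0],[0.5,0,0,-0.092,0],[0.8,0,0,-0.092,0],[1,0,0,-0.092,0],[1,0,0,-0.092,0],[1,0,0,-0.092,0],[1,0,0,-0.092,0],[1,0,0,-0.092,0],[1,0,0,-0.092,0]]]' --squeeze 20

```text
time_s: 2.65
eef_pos: [0.4937, -0.2008, 0.368]
eef_rot: [0.992, 0.125, 0.0, 0.0]
contact_force: [-0.5, 0.4, -0.4]
finger_gap: 0.044
grasp_force: 0.0
```

Call:
send_rows --steps '[[[1,0,0,0,0],[1,0,0,0,0],[1,0,0,0,0],[1,0,0,0,0],[1,0,0,0,0],[1,0,0,0,0],[1,0,0,0,0],[1,0,0,0,0]]]'

```text
time_s: 3.32
eef_pos: [0.4936, -0.2008, 0.3676]
eef_rot: [0.992, 0.125, -0.0, -0.0]
contact_force: [-1.0, 0.3, -0.8]
finger_gap: 0.0154
grasp_force: 20.0
```

Call:
send_rows --steps '[[[1,0,0,0.016,0],[1,0,0,0.032,0],[1,0,0,0.046,0],[1,0,0,0.046,0],[1,0,0,0.046,0],[1,0,0,0.03,0],[1,0,0,0.015,0],[1,0,0,0.001,0],[1,0,0,0.001,0],[1,0,0,0.001,0]]]'

```text
time_s: 4.15
eef_pos: [0.4933, -0.2007, 0.3672]
eef_rot: [0.992, 0.125, -0.002, -0.001]
contact_force: [-1.2, -0.0, -0.1]
finger_gap: 0.0158
grasp_force: 20.0
```

Run:
```python
from h import *
n="side";p,d=ctrl.get_image(n);cv2.imwrite("pics/s2.png",cv2.resize(p[100:300,200:400,::-1],None,fx=3,fy=3))
s=ctrl.observe();print(s["eef_pos"],s["grasp_force"],s["finger_gap"])
```

```text
[ 0.49342495 -0.20070203  0.36780212] 19.999883472919464 0.015617448052268364
```

View pics/s2.png

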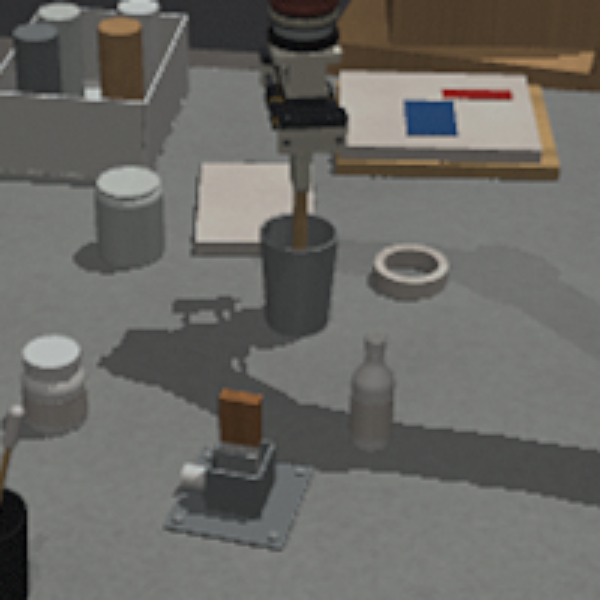

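The brush is gripped upright in the pot at (300,215), and the hand is clear of the rim. For the second stroke I'll hold longer at the top and check there.

Call:
send_rows --steps '[[[1,0,0,0.016,0],[1,0,0,0.032,0],[1,0,0,0.046,0],[1,0,0,0.046,0],[1,0,0,0.046,0]]]'

```text
time_s: 4.62
eef_pos: [0.4937, -0.2008, 0.4151]
eef_rot: [0.992, 0.125, 0.001, 0.0]
contact_force: [0.1, -0.5, -1.5]
finger_gap: 0.0155
grasp_force: 20.0
```

Run:
```python
from h import *
n="side"
z=np.load("side0.npz")
p,d=ctrl.get_image(n);P=cloud(n,d);w=wood(p);v,u=np.mgrid[:420,:560]
for p_,P_ in((p,P),(z["p"],cloud(n,z["d"]))):
    m=wood(p_)&(abs(u-300)<14)&(v>145)&(v<200);Q=P_[m];Q=Q[abs(Q[:,1]+.2)<.05];print(len(Q),Q.min(0).round(3),Q.max(0).round(3))
```

```text
90 [ 0.486 -0.201  0.138] [ 0.498 -0.183  0.226]
128 [ 0.486 -0.21   0.102] [ 0.499 -0.186  0.237]
```

Call:
send_rows --steps '[[[1,0,0,-0.016,0],[1,0,0,-0.032,0],[1,0,0,-0.046,0],[1,0,0,-0.046,0],[1,0,0,-0.046,0],[1,0,0,-0.03,0],[1,0,0,-0.014,0],[1,0,0,0,0],[1,0,0,0,0],[1,0,0,0,0],[1,0,0,-0.016,0],[1,0,0,-0.032,0],[1,0,0,-0.046,0],[1,0,0,-0.047,0],[1,0,0,-0.047,0],[1,0,0,-0.047,0]]]'

```text
time_s: 6.0
eef_pos: [0.4938, -0.2008, 0.3678]
eef_rot: [0.992, 0.125, -0.0, -0.0]
contact_force: [0.0, 0.7, -1.3]
finger_gap: 0.0162
grasp_force: 20.0
```

Call:
send_rows --steps '[[[0.8,0,0,0,0],[0.6,0,0,0,0],[0.4,0,0,0,0],[0.2,0,0,0,0],[0,0,0,0,0],[0,0,0,0,0],[0,0,0,0,0],[0,0,0,0,0],[0,0,0,0,0],[0,0,0,0,0]]]'

```text
time_s: 6.83
eef_pos: [0.4937, -0.2008, 0.3677]
eef_rot: [0.992, 0.125, -0.0, -0.0]
contact_force: [-0.3, -0.2, -0.4]
finger_gap: 0.0741
grasp_force: 0.0
```

Run:
```python
from h import *
s=ctrl.observe();print(s["eef_pos"],s["finger_gap"])
p,d=ctrl.get_image("wrist");cv2.imwrite("pics/w2.png",p[:,:,::-1])
```

```text
[ 0.49368705 -0.20080082  0.36771575] 0.07405527032984231
```

View pics/w2.png

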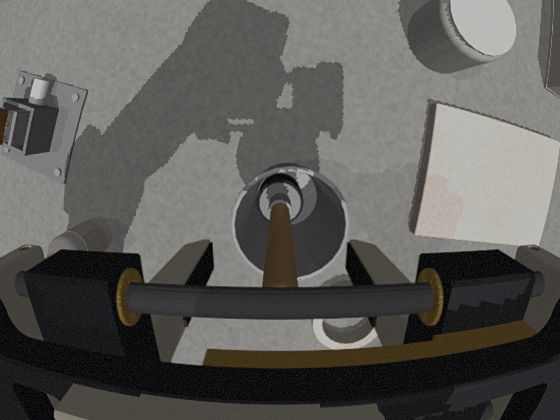

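The brush stands free and upright, its handle running from (280,195) to (282,285). I'll rise and go over the stopper with the closing line along the sump's x (turn +1.195). Gripped that way, the stopper can pivot between the pads while rocking.

Call:
send_rows --steps '[[[0,0,0,0.035,0],[0,0,0,0.07,0],[0,0,0,0.095,0],[0,0,0,0.095,0],[0,0.0145,0.324,0.095,0.12],[0,0.0145,0.324,0.095,0.24],[0,0.0145,0.324,0.095,0.36],[0,0.0145,0.324,0.095,0.48],[0,0.0145,0.324,0.095,0.6],[0,0.0145,0.324,0.095,0.72],[0,0.0145,0.324,0.095,0.84],[0,0.0145,0.324,0.095,0.96],[0,0.0145,0.324,0.095,1.08],[0,0.0145,0.324,0.095,1.195],[0,0.0145,0.324,0.095,1.195],[0,0.0145,0.324,0.095,1.195],[0,0.0145,0.324,0.095,1.195],[0,0.0145,0.324,0.095,1.195]]]'

```text
time_s: 8.38
eef_pos: [0.5082, 0.1226, 0.4626]
eef_rot: [0.751, 0.66, -0.0, 0.0]
contact_force: [0.7, -0.2, -0.7]
finger_gap: 0.0929
grasp_force: 0.0
```

Run:
```python
from h import *
from scipy.spatial.transform import Rotation as Ro
s=ctrl.observe();print(s["time_s"],s["eef_pos"],s["finger_gap"])
R=Ro.from_quat(s["eef_rot"]).as_matrix();print("close axis deg",np.degrees(np.arctan2(R[1,1],R[0,1])))
p,d=ctrl.get_image("wrist");cv2.imwrite("pics/w3.png",p[:,:,::-1])
c=ctrl.get_calibration("wrist");f=210/np.tan(np.radians(c["vfov"]/2))
v,u=np.mgrid[:420,:560];a=u-c["cx"];b=v-c["cy"];r=np.hypot(a,b)+1e-9;th=r/f
X=np.stack([np.tan(th)*a/r*d,np.tan(th)*b/r*d,d],-1)@c["mount"][:3,:3].T+c["mount"][:3,3]
P=X@R.T+s["eef_pos"]
m=wood(p)&(d>0)&(P[...,2]>.115)&(P[...,2]<.14)&(abs(P[...,1]-.12)<.08);Q=P[m];print(len(Q),Q.mean(0).round(4),cv2.minAreaRect(Q[:,:2].astype(np.float32)))
m=~wood(p)&(d>0)&(P[...,2]>.05)&(P[...,2]<.058)&(np.hypot(P[...,1]-.12,P[...,0]-.51)<.06);Q=P[m];print(len(Q),cv2.minAreaRect(Q[:,:2].astype(np.float32)))
```

```text
8.3833 [0.5082425  0.12262369 0.46259079] 0.09287438310592981
close axis deg -7.380434370916663
642 [0.5097 0.1235 0.1249] ((0.5097111463546753, 0.12316586077213287), (0.01575934886932373, 0.03907719627022743), 82.77092742919922)
729 ((0.5094355344772339, 0.12276291847229004), (0.06108340620994568, 0.05583912506699562), 83.11016845703125)
```

View pics/w3.png

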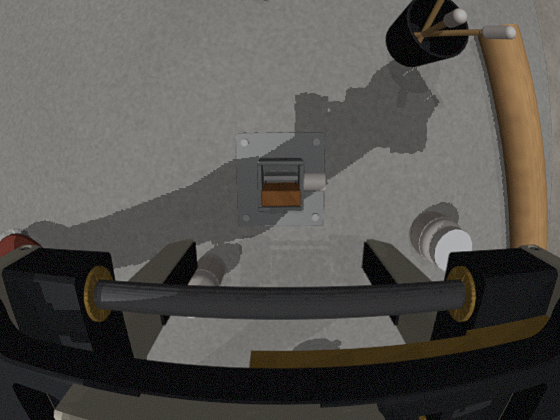

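The stopper handle top at (281,195) and the well line up between the fingers. The measured centre is (0.5097,0.1232), so only a 1 mm correction is needed.

Call:
send_rows --steps '[[[0,0.0013,0.0004,-0.04,0.003],[0,0.0013,0.0004,-0.08,0.003],[0,0.0013,0.0004,-0.12,0.003],[0,0.0013,0.0004,-0.155,0.003],[0,0.0013,0.0004,-0.18,0.003],[0,0.0013,0.0004,-0.191,0.003],[0.2,0.0013,0.0004,-0.191,0.003],[0.4,0.0013,0.0004,-0.191,0.003],[0.7,0.0013,0.0004,-0.191,0.003],[1,0.0013,0.0004,-0.191,0.003],[1,0.0013,0.0004,-0.191,0.003],[1,0.0013,0.0004,-0.191,0.003],[1,0.0013,0.0004,-0.191,0.003],[1,0.0013,0.0004,-0.191,0.003],[1,0.0013,0.0004,-0.191,0.003],[1,0.0013,0.0004,-0.191,0.003]]]' --squeeze 30

```text
time_s: 9.77
eef_pos: [0.5096, 0.1236, 0.272]
eef_rot: [0.749, 0.662, 0.0, 0.0]
contact_force: [0.2, -0.2, 1.8]
finger_gap: 0.0397
grasp_force: 30.0
```

Gripped. Next I'll lean towards the sump's +y.

Call:
send_rows --steps '[[[1,0.0005,0.004,0,0],[1,0.001,0.008,-0.0004,0],[1,0.0015,0.012,-0.0008,0],[1,0.002,0.0155,-0.0014,0],[1,0.0023,0.0185,-0.0019,0],[1,0.0023,0.0185,-0.0019,0],[1,0.0023,0.0185,-0.0019,0],[1,0.0023,0.0185,-0.0019,0]]]'

```text
time_s: 10.43
eef_pos: [0.5118, 0.137, 0.2707]
eef_rot: [0.751, 0.661, -0.006, 0.004]
contact_force: [-2.6, -11.2, 13.3]
finger_gap: 0.0399
grasp_force: 30.0
```

Run:
```python
from h import *
s=ctrl.observe();print(s["eef_pos"],s["contact_force"],s["wrist_torque"])
p,d=ctrl.get_image("wrist")
p2,d2=ctrl.get_image("side")
o=np.hstack([cv2.resize(p[130:330,180:380],(400,400)),cv2.resize(p2[210:290,240:320],(400,400),interpolation=cv2.INTER_CUBIC)])
cv2.imwrite("pics/r1.png",o[:,:,::-1])
```

```text
[0.51179082 0.13697961 0.27073249] [ -2.61548213 -11.19642673  13.33550949] [-2.94928677  0.60747289  0.03146138]
```

View pics/r1.png

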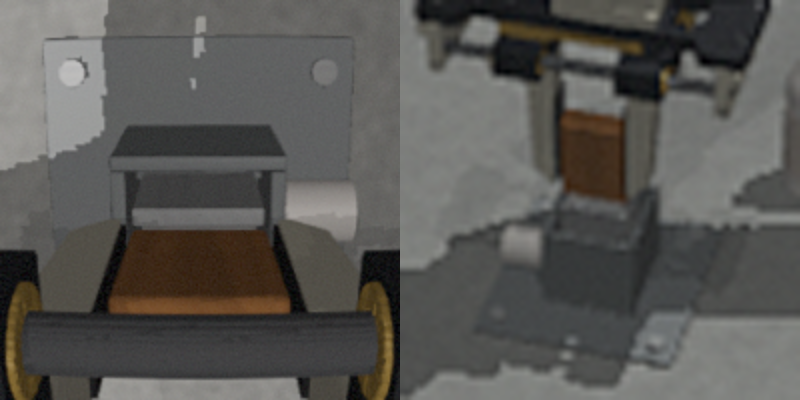

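The wrist view (image up is sump +y) shows the handle leaning, with the +y clip between it and the well's far wall at rows 175-225. The TCP only reached 13.4 mm of the 18.5 mm commanded because of compliance. I'll push further and measure the clip by depth.

Call:
send_rows --steps '[[[1,0.0004,0.003,0,0],[1,0.0008,0.006,0,0],[1,0.001,0.008,0,0],[1,0.001,0.008,0,0],[1,0.001,0.008,0,0],[1,0.001,0.008,0,0]]]'

```text
time_s: 11.03
eef_pos: [0.5128, 0.1443, 0.2697]
eef_rot: [0.751, 0.661, -0.006, 0.004]
contact_force: [-0.1, -11.6, 8.2]
finger_gap: 0.0397
grasp_force: 30.0
```

```bash
cat >> h.py <<'E'
def sumpcloud():
    from scipy.spatial.transform import Rotation as Ro
    s=ctrl.observe();R=Ro.from_quat(s["eef_rot"]).as_matrix()
    p,d=ctrl.get_image("wrist");c=ctrl.get_calibration("wrist");f=210/np.tan(np.radians(c["vfov"]/2))
    v,u=np.mgrid[:420,:560];a=u-c["cx"];b=v-c["cy"];r=np.hypot(a,b)+1e-9;th=r/f
    X=np.stack([np.tan(th)*a/r*d,np.tan(th)*b/r*d,d],-1)@c["mount"][:3,:3].T+c["mount"][:3,3]
    P=X@R.T+s["eef_pos"]
    q=np.radians(-7.1);A=np.array([[np.cos(q),np.sin(q),0],[-np.sin(q),np.cos(q),0],[0,0,1]])
    return s,p,d,(P-[.5095,.123,0])@A.T
E
python3 - <<'E'
from h import *
s,p,d,S=sumpcloud();print(s["eef_pos"],s["eef_rot"].round(4),s["contact_force"])
w=wood(p)
for u in(265,281,295):
  for v in range(190,300,4):
    if d[v,u]>0 and S[v,u,2]>.02: print(u,v,"W" if w[v,u] else "-",(S[v,u]*1000).round(1))
E
```

```text
[0.51284675 0.14426618 0.26967464] [ 0.7507  0.6606 -0.0062  0.0037] [ -0.06392045 -11.60179383   8.23596659]
265 210 - [-9.4 30.6 30.1]
265 214 - [-9.  30.5 40.4]
265 218 - [-8.5 30.5 49.9]
265 222 - [-8.4 28.7 52.6]
265 226 - [-8.4 26.3 53.6]
265 230 - [-9.3 18.5 37.9]
265 234 - [-8.9 18.6 46.5]
265 238 - [-8.5 18.7 54.6]
265 242 - [-8.2 18.4 61. ]
265 246 - [-8.1 17.2 64.7]
265 250 - [-8.1 15.  65.7]
265 254 - [-7.8 15.1 72.3]
265 258 W [-7.3 16.3 81. ]
265 262 W [-6.9 17.8 90. ]
265 266 W [-6.6 18.6 96.7]
265 270 W [ -6.1  20.7 106. ]
265 274 W [ -5.8  21.6 112.3]
265 278 W [ -5.6  22.3 117.9]
265 282 W [ -5.4  22.7 122.5]
265 286 W [ -5.4  21.3 123.5]
265 290 - [ -2.2  51.2 181.5]
265 294 - [ -2.2  50.8 182.7]
265 298 - [ -2.1  50.5 184.1]
281 210 - [ 1.6 31.2 32.6]
281 214 - [ 1.6 30.9 42. ]
281 218 - [ 1.6 30.8 50.9]
281 222 - [ 1.6 28.8 52.9]
281 226 - [ 1.6 25.9 52.3]
281 230 - [ 1.6 18.6 38.1]
281 234 - [ 1.6 18.9 47.5]
281 238 - [ 1.6 18.5 54. ]
281 242 - [ 1.6 18.7 61.9]
281 246 - [ 1.6 17.3 65. ]
281 250 - [ 1.6 14.6 64.7]
281 254 - [ 1.6 15.  72.1]
281 258 W [ 1.6 16.4 
[... 244 characters left out ...]
294 - [  1.5  50.5 182.2]
281 298 - [  1.5  49.4 182.1]
295 210 - [11.4 30.5 30. ]
295 214 - [10.9 30.5 40.4]
295 218 - [10.4 31.  51.5]
295 222 - [10.4 28.8 53. ]
295 226 - [10.4 26.1 52.9]
295 230 - [11.1 18.6 38.1]
295 234 - [10.8 18.6 46.6]
295 238 - [10.5 18.5 54.1]
295 242 - [10.1 19.  62.6]
295 246 - [10.  17.2 64.7]
295 250 - [10.1 14.4 64.2]
295 254 W [ 9.8 14.6 71.2]
295 258 W [ 9.3 16.4 81.4]
295 262 W [ 9.  17.8 89.9]
295 266 W [ 8.7 18.8 97.2]
295 270 W [  8.3  20.8 106.4]
295 274 W [  8.   21.6 112.4]
295 278 W [  7.8  22.2 117.6]
295 282 W [  7.6  22.  121.2]
295 286 W [  7.5  21.5 124. ]
295 290 - [  4.8  50.3 179.9]
295 294 - [  4.7  50.8 182.8]
295 298 - [  4.7  50.1 183.5]
```

The outer face of the +y clip is at 18.6 mm, against 14.5 mm at rest, so it is pushed back about 4 mm at a lean of about 9°. I'll push a bit further for margin.

Call:
send_rows --steps '[[[1,0.0004,0.003,-0.0003,0],[1,0.0007,0.006,-0.0006,0],[1,0.0007,0.006,-0.0006,0],[1,0.0007,0.006,-0.0006,0],[1,0.0007,0.006,-0.0006,0]]]'

```text
time_s: 11.5
eef_pos: [0.5136, 0.1502, 0.269]
eef_rot: [0.751, 0.661, -0.006, 0.004]
contact_force: [-0.4, -12.5, 7.2]
finger_gap: 0.0401
grasp_force: 30.0
```

Run:
```python
from h import *
s,p,d,S=sumpcloud();print(s["eef_pos"],s["contact_force"])
m=(abs(S[...,0])<15)&(d>0)
f=S[m&(S[...,2]>.042)&(S[...,2]<.058)&(S[...,1]>.01)&(S[...,1]<.025)];print("clip outer",np.median(f[:,1]),len(f))
h=S[m&wood(p)&(S[...,2]>.075)&(S[...,2]<.12)];print("lean",np.degrees(np.arctan(np.polyfit(h[:,2],h[:,1],1)[0])),h[:,2].max())
```

```text
[0.51358417 0.15019041 0.26900847] [ -0.36737584 -12.54377346   7.17408984]
clip outer 0.020774598725145605 677
lean -58.78252241218511 0.11999036933766047
```

The +y clip is now about 6.3 mm back. Next the other side.

Call:
send_rows --steps '[[[1,-0.0009,-0.007,0.0012,0],[1,-0.0018,-0.014,0.002,0],[1,-0.0027,-0.021,0.0026,0],[1,-0.0036,-0.028,0.0028,0],[1,-0.0042,-0.034,0.0028,0],[1,-0.005,-0.04,0.0024,0],[1,-0.0057,-0.046,0.002,0],[1,-0.0064,-0.051,0.0014,0],[1,-0.0069,-0.055,0.001,0],[1,-0.0074,-0.059,0.0006,0],[1,-0.0074,-0.059,0.0006,0],[1,-0.0074,-0.059,0.0006,0]]]'

```text
time_s: 12.55
eef_pos: [0.5064, 0.1042, 0.2723]
eef_rot: [0.747, 0.665, 0.007, -0.003]
contact_force: [-1.6, 12.0, 6.1]
finger_gap: 0.0397
grasp_force: 30.0
```

Run:
```python
from h import *
s,p,d,S=sumpcloud();print(s["eef_pos"],s["contact_force"])
m=(abs(S[...,0])<15)&(d>0)
f=S[m&(S[...,2]>.042)&(S[...,2]<.058)&(S[...,1]>.01)&(S[...,1]<.025)];print("clip+ outer",np.median(f[:,1]),len(f))
w=wood(p)
for v in range(215,300,4):
    if S[v,281,2]>.02: print(v,w[v,281],(S[v,281]*1000).round(1))
c=ctrl.get_calibration("side");p,d=ctrl.get_image("side")
cv2.imwrite("pics/r2.png",cv2.resize(p[205:295,235:325,::-1],(600,600),interpolation=cv2.INTER_CUBIC))
```

```text
[0.5063637  0.10418998 0.27226323] [-1.59736365 12.00991049  6.14089611]
clip+ outer 0.020799607907916802 641
215 False [ 1.5  0.7 62.9]
219 False [ 1.5 -0.5 67.7]
223 False [ 1.4 -1.2 73.9]
227 True [ 1.4 -2.  79.5]
231 True [ 1.3 -2.5 85.6]
235 True [ 1.3 -3.4 89.7]
239 True [ 1.3 -4.  94.7]
243 True [ 1.2 -4.7 98.9]
247 True [  1.2  -5.8 101.7]
251 True [  1.2  -6.1 106.8]
255 True [  1.2  -6.8 110.3]
259 True [  1.2  -7.8 112.8]
263 True [  1.1  -8.5 116. ]
267 True [  1.1  -8.9 119.7]
271 True [  1.1  -9.1 123.5]
275 True [  1.1  -9.9 126. ]
279 True [  1.1 -11.5 126.6]
283 True [  1.1 -13.  127.4]
287 False [  0.3  13.  183.3]
291 False [  0.3  12.8 184.9]
295 False [  0.3  12.7 186.6]
299 False [  0.3  12.  187.3]
```

The +y clip stays at 6.3 mm, and the stopper leans about 9.5° to -y. I'll push further, aiming for about 12°.

Call:
send_rows --steps '[[[1,-0.0004,-0.003,-0.0004,0],[1,-0.0007,-0.006,-0.0008,0],[1,-0.0009,-0.0075,-0.001,0],[1,-0.0009,-0.0075,-0.001,0],[1,-0.0009,-0.0075,-0.001,0],[1,-0.0009,-0.0075,-0.001,0]]]'

```text
time_s: 13.15
eef_pos: [0.5055, 0.097, 0.2715]
eef_rot: [0.747, 0.665, 0.007, -0.003]
contact_force: [-1.2, 11.9, 9.3]
finger_gap: 0.0401
grasp_force: 30.0
```

Run:
```python
from h import *
s,p,d,S=sumpcloud();print(s["eef_pos"],s["contact_force"])
w=wood(p)
for u in (270,281,290):
    q=np.array([S[v,u] for v in range(225,275) if w[v,u] and .078<S[v,u,2]<.12]);print(np.degrees(np.arctan(-np.polyfit(q[:,2],q[:,1],1)[0])),np.interp(.11,q[:,2],q[:,1]))
```

```text
[0.50551198 0.09695234 0.27153686] [-1.23447427 11.94053649  9.33341872]
13.46193699256537 -0.011669098180868153
13.0879942747971 -0.011807342618128165
13.799070650383397 -0.01187547756489798
```

Both clips should now be well back, with the -y lean at about 13°. I'll return to upright and check.

Call:
send_rows --steps '[[[1,0.0009,0.007,0.001,0],[1,0.0018,0.014,0.002,0],[1,0.0026,0.021,0.0027,0],[1,0.0035,0.028,0.0029,0],[1,0.0035,0.028,0.0029,0],[1,0.0035,0.028,0.0029,0]]]'

```text
time_s: 13.7
eef_pos: [0.5084, 0.1152, 0.2711]
eef_rot: [0.75, 0.662, -0.003, 0.001]
contact_force: [-0.0, -6.0, 1.1]
finger_gap: 0.0399
grasp_force: 30.0
```

```bash
cat >> h.py <<'E'
def lean():
    s,p,d,S=sumpcloud();print(s["time_s"],s["eef_pos"].round(4),s["contact_force"].round(1),s["grasp_force"])
    w=wood(p);S=S*1000
    for u in (270,281,290):
        q=np.array([S[v,u] for v in range(200,300) if w[v,u] and 20<S[v,u,2]<250 and abs(S[v,u,1])<60])
        top=q[:,2].max();g=q[q[:,2]<top-7];k=np.polyfit(g[:,2],g[:,1],1);print("lean+y deg",np.degrees(np.arctan(k[0])).round(1),"top",top.round(1),"face y at 30 under top",np.polyval(k,top-30).round(1))
    return s,p,d,S
E
python3 - <<'E'
from h import *
s,p,d,S=lean()
for v in range(200,262,3):
    if S[v,281,2]>20: print(v,S[v,281].round(1))
E
```

```text
13.7 [0.5084 0.1152 0.2711] [-0.  -6.   1.1] 29.99934196472168
lean+y deg -7.1 top 180.9 face y at 30 under top -5.4
lean+y deg -7.5 top 249.9 face y at 30 under top -14.7
lean+y deg -5.8 top 127.0 face y at 30 under top 1.6
200 [ 0.7 17.8 65.5]
203 [ 0.7 15.9 65.2]
206 [ 0.7  6.9 35.4]
209 [ 0.7  6.2 41. ]
212 [ 0.7  5.6 46.3]
215 [ 0.7  4.9 51.1]
218 [ 0.7  4.5 56.9]
221 [ 0.7  4.1 62.2]
224 [ 0.7  3.4 66.1]
227 [ 0.7  3.1 71. ]
230 [ 0.7  3.2 77.2]
233 [ 0.7  2.9 81.4]
236 [ 0.7  2.6 85.8]
239 [ 0.7  2.1 89.3]
242 [ 0.7  1.6 92.3]
245 [ 0.7  1.3 95.9]
248 [ 0.7  1.  99.4]
251 [  0.7   0.9 103.2]
254 [  0.7   0.8 107. ]
257 [  0.7   0.2 109.2]
260 [  0.7   0.  112.4]
```

It still leans about -6°, so it needs another 9-10 mm in +y.

Call:
send_rows --steps '[[[1,0.0007,0.005,0.0003,0],[1,0.0013,0.0105,0.0005,0],[1,0.0013,0.0105,0.0005,0],[1,0.0013,0.0105,0.0005,0]]]'

```text
time_s: 14.08
eef_pos: [0.5096, 0.1264, 0.2716]
eef_rot: [0.75, 0.662, -0.002, 0.0]
contact_force: [-0.7, -5.5, -0.8]
finger_gap: 0.04
grasp_force: 30.0
```

Run:
```python
from h import *
s,p,d,S=lean()
for v in range(200,262,4):
    if S[v,281,2]>20: print(v,S[v,281].round(1))
p,d=ctrl.get_image("top");P=cloud("top",d)
q=np.radians(-7.1);A=np.array([[np.cos(q),np.sin(q),0],[-np.sin(q),np.cos(q),0],[0,0,1]])
T=(P-[.5095,.123,0])@A.T*1000
m=(d>0)&(abs(T[...,0])<17)&(T[...,2]>59)&(T[...,2]<70);print("top view, clip-top y:",np.sort(T[m][:,1]).round(0)[::3])
```

```text
14.0833 [0.5096 0.1264 0.2716] [-0.7 -5.5 -0.8] 29.998967349529266
lean+y deg -1.5 top 182.5 face y at 30 under top 7.9
lean+y deg -0.3 top 127.6 face y at 30 under top 9.5
lean+y deg -0.3 top 127.2 face y at 30 under top 9.5
200 [ 0.7 26.5 52.8]
204 [ 0.7 20.9 39.9]
208 [ 0.7 20.8 50.4]
212 [ 0.7 20.6 59.8]
216 [ 0.7 19.6 65.4]
220 [ 0.7 17.  65. ]
224 [ 0.7  8.7 45.6]
228 [ 0.7  8.1 52.4]
232 [ 0.7  8.6 62.1]
236 [ 0.7  8.2 68.5]
240 [ 0.7 10.  80.8]
244 [ 0.6  9.6 86. ]
248 [ 0.6  9.4 91.7]
252 [ 0.6  9.7 98.1]
256 [  0.6   9.7 103.4]
260 [  0.6   9.2 107.4]
top view, clip-top y: [-366. -363. -357. -313.  -22.  -21.  -21.  -20.  -19.  -19.  -18.  -17.
  -17.  -16.]
```

The stopper is upright and both clips are about 6 mm back: the +y clip's outer face is at 20.7 mm and the -y clip's at about -21.5 mm. I'll lift by 95 mm.

Call:
send_rows --steps '[[[1,0,0,0.004,0],[1,0,0,0.01,0],[1,0,0,0.018,0],[1,0,0,0.028,0],[1,0,0,0.04,0],[1,0,0,0.052,0],[1,0,0,0.064,0],[1,0,0,0.076,0],[1,0,0,0.086,0],[1,0,0,0.092,0],[1,0,0,0.095,0],[1,0,0,0.095,0],[1,0,0,0.095,0],[1,0,0,0.095,0],[1,0,0,0.095,0],[1,0,0,0.095,0]]]'

```text
time_s: 15.52
eef_pos: [0.5099, 0.1281, 0.3667]
eef_rot: [0.749, 0.662, -0.0, -0.0]
contact_force: [0.5, -1.1, -1.6]
finger_gap: 0.0397
grasp_force: 30.0
```

Run:
```python
from h import *
s=ctrl.observe();print(s["eef_pos"],np.abs(s["dq"]).max(),s["grasp_force"])
p,d=ctrl.get_image("side");P=cloud("side",d);v,u=np.mgrid[:420,:560]
m=wood(p)&(abs(u-281)<25)&(v>190)&(v<270);Q=P[m];Q=Q[abs(Q[:,1]-.123)<.03];print(Q.min(0),Q.max(0),len(Q))
s,p2,d2,S=lean()
cv2.imwrite("pics/f.png",np.hstack([cv2.resize(p[140:300,220:340,::-1],(450,600),interpolation=cv2.INTER_CUBIC),cv2.resize(p2[130:330,220:340,::-1],(350,600))]))
```

```text
[0.50992195 0.12805109 0.36667583] 0.0022393422148592073 29.999526143074036
[0.49227475 0.11614078 0.17174056] [0.53085709 0.14253593 0.22567302] 228
15.5667 [0.51   0.1281 0.3668] [-1.   0.1 -1.6] 29.999613761901855
lean+y deg 0.1 top 222.5 face y at 30 under top 11.9
lean+y deg -0.3 top 222.2 face y at 30 under top 12.0
lean+y deg -0.3 top 222.0 face y at 30 under top 11.9
```

View pics/f.png

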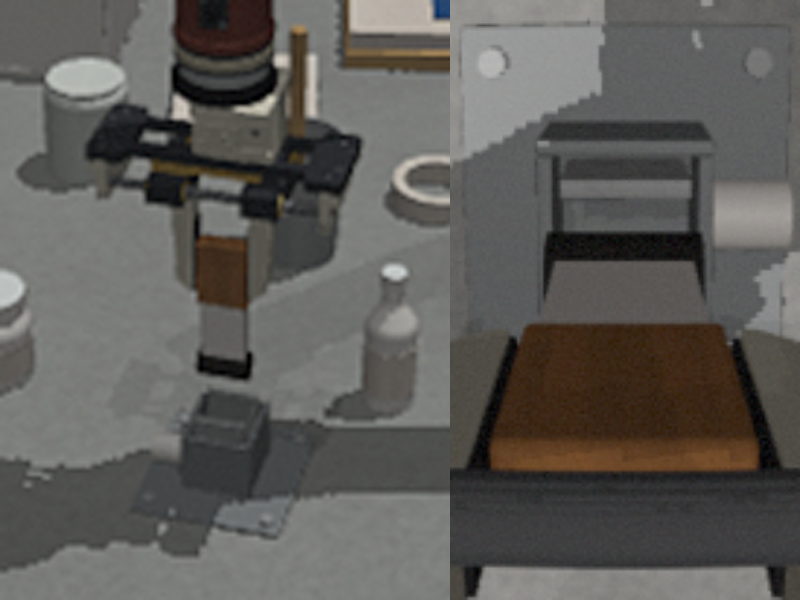

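The stopper hangs upright (left panel, handle at (223,270), foot at (225,365)), clear above the sump with its centre at about 0.16 m. The brush stands in the pot behind it at (300,90).

```bash
python3 -c "
from workcell import ctrl
print(ctrl.sign_off())"
```

```text
the job is handed in; nothing more can be done
None
```

I handed the job in at about 15.6 s; it returned no verdict. The brush got three strokes and stands released in the pot, both clips were rocked about 6 mm back, and the stopper is held upright and still about 3 cm above the clip tops.

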